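# Raise the bench guard's window to the marker

## Robot

A 6-joint arm with a two-finger parallel gripper is mounted at the origin on the work surface. World frame = base frame: x ahead of the robot, y to its left, z up, the work surface at z = 0. Lengths are in m, angles in degrees, forces in N, time in s.
With the tool pointing down it reaches from about 0.375 to 0.975 m from the base axis. Payload 3.8 kg.
Tool frame: the origin (TCP) lies midway between the tips of the shut fingers; the grasp point (between the pads) lies 19 mm behind it; z points along the fingers, y is the direction in which the jaws open and shut (so a half turn about z gives the same grasp; the last joint's range is limited). The gripper opens to 85 mm and grips with 20 to 120 N. Pads are 22 mm wide; open, the fingers measure 114 mm over their backs; the gripper's body (76 mm by 85 mm) begins 54 mm behind the grasp point. The pads swing forward as they close: fully open they stand 13 mm farther back than shut.
Start: joints at [-68.635, 15.12, 91.902, -0, 72.978, -2.114], TCP at [0.269, -0.619, 0.231] pointing down, gripper open.
Joint ranges: [-150.88, 150.88], [-54.13, 125.18], [17.81, 147.31], [-75.09, 255.09], [0, 152.58], [-146.25, 146.25]. Speed limits (degrees/s): [147.25, 147.25, 180, 180, 180, 180].

## Interface

Orientations are given as a 3x3 rotation matrix whose columns are the frame's x, y, z axes.
In Python, from cell import ctrl gives the robot as it stands.
- The arm moves only by the tool play_rows, never from a script. Its argument "steps" is a list of rows, each a list of 3 entries, a list of its own where there are three numbers: the opening, from 0 (shut) to 1 (fully open), then the shift along the tool's x, y, z in mm, then the turn, a rotation vector about the tool's x, y, z in degrees. A call has 1 to 8 rows; each row shifts and turns the commanded pose from where the row before left it, along the tool's axes as they then stand; what a row does not reach is not made up. A row lasts 1/8 s, in which the tool goes at most 62.5 mm and 10.7 degrees, less where a joint would pass 70% of its speed; a pose out of reach is approached as far as the arm can. A call is refused whole if a number of a shift passes 62.5 or a number of a turn 10.7, either way. A call with a gripper value outside its range is refused whole. The fingers move at their own pace and stop on an object; "grip_force" is the grip in N (left out, the last holds). Time passes only in rows, so rows that do not move let the fingers close. It gives the time, the measured TCP pose, the force and the opening at its end, in the units of the state.
- ctrl.get_obs(): the state, without advancing time (a new reading comes with each control period).
- ctrl.grab_frame(name): name is "scene" or "top"; returns (picture, depth): 480x640x3 uint8, red, green, blue; 480x640 float32, m along the optical axis (not along the pixel's ray), 0 where there is no reading.
- ctrl.calibration(name): a dict with "fx", "fy", "cx", "cy" (pixels), "cam_to_world" (4x4, takes a point from camera to world coordinates). Camera axes: x right, y down, z forward; pixel columns grow to the right and rows downward; lengths in m; the calibration is good to about 2 mm. A picture is of the moment at which its call begins. calibration takes no time and is no camera call.
- ctrl.sign_off(): hands the job in, once; it reports no verdict.
The state is a dict: "clock": time; "q": joint angles; "joint_vel": joint speeds; "joint_efforts": joint torques, N m; "tcp_pos": TCP position; "orientation": TCP orientation; "ft_force": force on the tool from outside, world axes, zero at the start; "ft_torque": the same for the moment, N m; "opening": finger opening in m.
Only numpy, scipy, OpenCV 4.12 (cv2) and the standard library are available. Lean on these libraries where they do the work, as an engineer would, in place of code of your own. Each camera call takes 0.05 s, during which the arm holds its last target. There are 200 camera calls.

## Task

Push the clear window of the bench guard up with your fingertips from beneath its lip until the underside of the lip is level with the point of the black marker clamped to the frame, without pushing it on well past the mark. Leave it standing there and take your hand away; do not grip anything, and leave the things lying around undisturbed.

Things in the scene. Friction and masses are not known exactly. Their poses are not given: they have to be found in the camera images.
- guard: Fixed upright frame 522 mm wide, 482 high, open behind: two posts 34 mm square, 207 mm either side of the middle, grey weight boxes outside them, head beam, sill 8 mm high. Feet 20 mm high run fore and aft under the posts (90 mm to the front), 377 mm clear between. Origin on the bench under the middle of the window plane; front faces -x, y along the width, z up. Place and yaw vary.
- sash: The clear window (378 x 150 mm), at its lip: a 200 mm wide (y) aluminium ledge, 45 mm out from the bottom rail to the robot; underside flat, level with the rail's; top slopes 45 deg up to the pane. Origin: middle of the lip's front lower edge, 52 mm before the guard's; same axes. Starts 80-120 mm up, slides up to 310. Counterweighted: stays where left (3 N friction), moves with 2-5 N up or down.
- mark (a point): Tip of the pointer of the height marker, a black plastic clamp 42 mm wide, 30 mm high with a round nut, fixed firmly on the front of the guard's -y post (on the right seen from the robot). It points inward (+y) over the window's edge, 25 mm before the window plane, 176 mm from its middle. The tip's height, 170 to 285 mm above the bench, is the mark.
- breadboard: White solderless breadboard, 55 x 165 x 9 mm, loose on the bench behind the guard; origin at the centre of its underside, long side along y. Leave alone.
- jar: Small clear jar, 48 mm across and 62 mm high, loose, standing in front of the guard towards its +y side; origin at the centre of its underside. Leave alone.
- screwdriver: Screwdriver lying loose on the bench in front of the guard towards its -y side, handle to its own -x; origin on its underside. Leave alone.
- spool: Grey plastic spool, 50 mm across and 40 mm high, loose, standing behind the guard; origin at the centre of its underside. Leave alone.

How it is judged:
By the outcome, as a careful person would: the job done as asked, in the order asked, and still so for the second after the job is handed in, with the robot touching nothing.
It also fails if it takes over 40 s, if anything falls off the work surface, if the arm or the gripper's body presses on something with over 40 N, if the wrist force passes 120 N, or if a joint passes its speed limit or range.

## Working session

There is one attempt and no reset: what is moved stays moved. The work goes in short steps, Python scripts to look and compute and a tool call to move; the robot and the scene stay as the last step left them, time stands still between calls to the robot, and variables do not carry over. Pictures are saved under pics/ and viewed, about 8 in all and at most 12, crops included, and the job is handed in when it is done.

Besides the shell and the picture viewer there is one more tool, called after "Call:" in YAML: its name, and indented under it one key for each argument. play_rows: Moves the arm, as the interface text tells. Its arguments: {"type":"object","properties":{"steps":{"type":"array"},"grip_force":{"type":"number"}},"required":["steps"]}

```bash
mkdir -p pics; cat > h.py <<'E'
import numpy as np,cv2
from cell import ctrl
def grab(n,f):
    p,d=ctrl.grab_frame(n); cv2.imwrite(f'pics/{f}.png',p[:,:,::-1]); np.save(f'pics/{f}.npy',d); return p,d
def w(n,d,u,v,z=None):
    c=ctrl.calibration(n); z=float(d[v,u]) if z is None else z
    return (c['cam_to_world']@np.array([(u-c['cx'])/c['fx']*z,(v-c['cy'])/c['fy']*z,z,1]))[:3]
E
python3 - <<'E'
from h import *
for n in('scene','top'):
    grab(n,n+'0'); c=ctrl.calibration(n); print(n,c['fx'],np.round(c['cam_to_world'],3).tolist())
o=ctrl.get_obs();print(o['clock'],o['tcp_pos'],o['orientation'],o['ft_force'],o['opening'])
E
```

```text
scene 453.62847763241774 [[-0.874, 0.442, -0.202, 0.744], [0.486, 0.797, -0.358, 0.298], [0.002, -0.411, -0.912, 0.978], [0.0, 0.0, 0.0, 1.0]]
top 521.7929663877142 [[-0.001, -0.988, 0.154, 0.433], [-0.999, -0.005, -0.038, 0.015], [0.038, -0.154, -0.987, 1.009], [0.0, 0.0, 0.0, 1.0]]
0.1 [ 0.26870743 -0.61848614  0.23003599] [[ 9.17195032e-01  3.98437859e-01 -7.38750888e-04]
 [ 3.98438533e-01 -9.17192990e-01  1.93766554e-03]
 [ 9.44621753e-05 -2.07156403e-03 -9.99997850e-01]] [-0.08400832 -0.13261808  0.45224959] 0.08541573223488026
```

View pics/scene0.png

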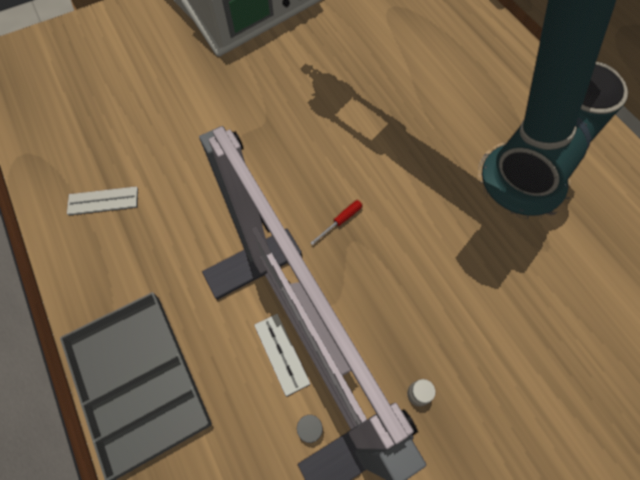

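View pics/top0.png

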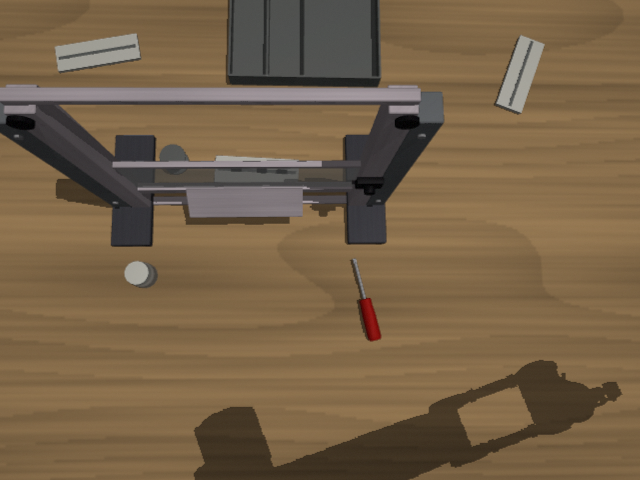

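The top view shows the guard roughly square to the robot: lip at (187-302, 188-216), marker at (370,185), jar at (140,273), screwdriver at (365,300). Next I enlarge the area.

```bash
python3 - <<'E'
from h import *
p=cv2.imread('pics/top0.png');d=np.load('pics/top0.npy')
c=cv2.resize(p[140:260,100:400],None,fx=2.6,fy=2.6,interpolation=cv2.INTER_CUBIC)
m=cv2.resize(p[165:215,335:400],None,fx=5,fy=5,interpolation=cv2.INTER_CUBIC)
o=np.zeros((c.shape[0]+m.shape[0],c.shape[1],3),np.uint8);o[:c.shape[0]]=c;o[c.shape[0]:,:m.shape[1]]=m
cv2.imwrite('pics/c1.png',o)
for u,v in[(195,214),(245,214),(298,214),(195,195),(298,195),(120,241),(148,241),(352,240),(380,240),(372,183),(364,182),(358,184),(352,185),(20,96),(400,96),(140,272),(175,155),(370,330),(354,262)]:print(u,v,np.round(w('top',d,u,v),3))
E
```

```text
195 214 [0.627 0.193 0.098]
245 214 [0.627 0.105 0.097]
298 214 [0.629 0.011 0.092]
195 195 [0.655 0.189 0.124]
298 195 [0.656 0.011 0.124]
120 241 [0.59  0.346 0.022]
148 241 [0.59  0.294 0.021]
352 240 [ 0.595 -0.094  0.015]
380 240 [ 0.595 -0.148  0.019]
372 183 [ 0.648 -0.102  0.237]
364 182 [ 0.648 -0.089  0.239]
358 184 [ 0.647 -0.081  0.232]
352 185 [ 0.677 -0.084  0.117]
20 96 [0.67  0.304 0.482]
400 96 [ 0.677 -0.097  0.48 ]
140 272 [0.527 0.294 0.061]
175 155 [0.753 0.245 0.041]
370 330 [ 0.423 -0.126  0.022]
354 262 [ 0.553 -0.098  0.011]
```

View pics/c1.png

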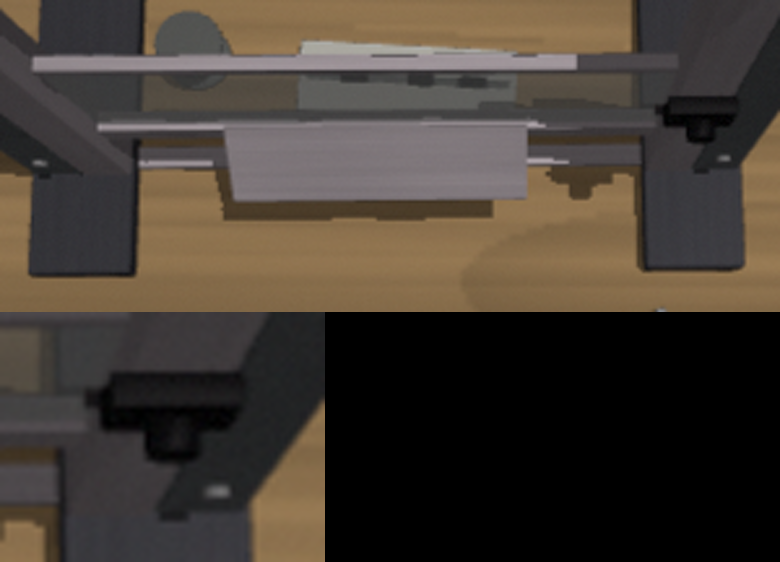

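```bash
python3 - <<'E'
from h import *
d=np.load('pics/top0.npy');p=cv2.imread('pics/top0.png')
print(list(range(349,386,2)))
for v in range(174,196):print(v,[int(1000*w('top',d,u,v)[2]) for u in range(349,386,2)])
for v in range(178,188):print(v,[(int(1000*w('top',d,u,v)[2]),int(1000*w('top',d,u,v)[0]),int(1000*w('top',d,u,v)[1]),int(p[v,u].mean())) for u in range(350,360)])
# lip front edge
for u in(200,245,290):print(u,[(v,np.round(1000*w('top',d,u,v)).astype(int).tolist()) for v in range(208,220)])
E
```

```text
[349, 351, 353, 355, 357, 359, 361, 363, 365, 367, 369, 371, 373, 375, 377, 379, 381, 383, 385]
174 [186, 188, 187, 188, 184, 200, 226, 235, 235, 235, 234, 237, 233, 235, 236, 235, 234, 232, 232]
175 [178, 182, 181, 182, 174, 201, 222, 229, 232, 233, 230, 229, 232, 230, 232, 230, 229, 220, 226]
176 [171, 177, 173, 174, 176, 200, 221, 225, 224, 224, 225, 223, 224, 225, 224, 224, 225, 218, 219]
177 [170, 169, 168, 167, 175, 236, 233, 235, 234, 235, 232, 235, 231, 235, 234, 233, 235, 235, 215]
178 [162, 163, 161, 159, 237, 235, 235, 232, 237, 237, 233, 234, 233, 234, 232, 236, 238, 236, 208]
179 [155, 154, 157, 155, 233, 233, 234, 235, 234, 234, 232, 236, 232, 234, 234, 235, 234, 232, 203]
180 [152, 151, 221, 222, 233, 236, 237, 234, 236, 235, 232, 234, 233, 234, 235, 233, 234, 232, 198]
181 [142, 144, 222, 222, 235, 235, 233, 233, 233, 235, 232, 234, 234, 233, 235, 236, 233, 236, 192]
182 [139, 137, 223, 219, 234, 234, 236, 236, 235, 232, 234, 234, 236, 236, 237, 235, 236, 234, 186]
183 [130, 129, 223, 220, 234, 234, 236, 234, 235, 233, 234, 232, 233, 236, 234, 233, 231, 235, 178]
184 
[... 3450 characters left out ...]
 97]), (214, [627, 184, 99]), (215, [626, 185, 94]), (216, [624, 184, 95]), (217, [624, 186, 86]), (218, [640, 202, -3]), (219, [638, 202, -2])]
245 [(208, [637, 104, 102]), (209, [635, 104, 104]), (210, [634, 104, 102]), (211, [632, 105, 100]), (212, [631, 105, 100]), (213, [629, 105, 97]), (214, [627, 105, 97]), (215, [626, 105, 96]), (216, [625, 105, 94]), (217, [641, 114, 4]), (218, [640, 114, 0]), (219, [638, 114, 0])]
290 [(208, [638, 25, 102]), (209, [636, 25, 102]), (210, [634, 25, 104]), (211, [633, 25, 100]), (212, [631, 25, 101]), (213, [630, 25, 96]), (214, [628, 25, 99]), (215, [626, 25, 97]), (216, [625, 25, 95]), (217, [642, 26, 2]), (218, [641, 26, -4]), (219, [639, 26, -3])]
```

Window: lip front edge is at about x=0.625, middle y≈0.105, underside about 0.09. The marker body top is at 0.2345, so its centre (the pointer) is at about 0.2195. I'll carry the tool around to the front, then tilt it to point forward.

Call:
play_rows:
  steps:
    - [0,[45,-38,-14],[0,0,0]]
    - [0,[45,-38,-14],[0,0,0]]
    - [0,[45,-38,-14],[0,0,0]]
    - [0,[45,-38,-14],[0,0,0]]
    - [0,[45,-38,-14],[0,0,0]]
    - [0,[45,-38,-14],[0,0,0]]
    - [0,[0,0,0],[0,0,0]]

```text
clock: 0.98
tcp_pos: [0.4276, -0.2993, 0.3166]
orientation: [[0.915, 0.404, 0.002], [0.404, -0.915, -0.0], [0.002, 0.001, -1.0]]
ft_force: [0.5, -1.5, 0.0]
opening: -0.0
```

Call:
play_rows:
  steps:
    - [0,[0,0,0],[0,10,0]]
    - [0,[0,0,0],[0,10,0]]
    - [0,[0,0,0],[0,10,0]]
    - [0,[0,0,0],[0,10,0]]
    - [0,[0,0,0],[0,0,0]]

```text
clock: 1.6
tcp_pos: [0.4226, -0.3036, 0.3117]
orientation: [[0.707, 0.392, 0.588], [0.298, -0.92, 0.256], [0.641, -0.006, -0.767]]
ft_force: [0.1, 0.6, 0.3]
opening: 0.0001
```

```bash
python3 - <<'E'
from h import *
o=ctrl.get_obs();print(o['q'],o['tcp_pos'],np.round(o['orientation'],3),o['opening'])
E
```

```text
[-64.12714651 -10.04122192 118.16599116  41.63482539  74.71530163
  -9.5886076 ] [ 0.42255651 -0.30356288  0.31173667] [[ 0.707  0.392  0.588]
 [ 0.298 -0.92   0.256]
 [ 0.641 -0.006 -0.767]] 0.00012877947888727227
```

Call:
play_rows:
  steps:
    - [0,[24,-40,31],[0,0,0]]
    - [0,[24,-40,31],[0,0,0]]
    - [0,[24,-40,31],[0,0,0]]
    - [0,[24,-40,31],[0,0,0]]
    - [0,[24,-40,31],[0,0,0]]
    - [0,[24,-40,31],[0,0,0]]
    - [0,[12,-40,25],[0,0,0]]
    - [0,[0,0,0],[0,0,0]]

```text
clock: 2.6
tcp_pos: [0.5475, 0.0609, 0.2534]
orientation: [[0.701, 0.406, 0.586], [0.312, -0.914, 0.261], [0.641, 0.0, -0.767]]
ft_force: [-1.0, -0.2, -0.1]
opening: 0.0001
```

Call:
play_rows:
  steps:
    - [0,[0,0,0],[0,10,0]]
    - [0,[0,0,0],[0,10,0]]
    - [0,[0,0,0],[0,10,0]]
    - [0,[0,0,0],[0,10,0]]
    - [0,[0,0,0],[0,10,0]]
    - [0,[0,0,0],[0,0,0]]

```text
clock: 3.35
tcp_pos: [0.5741, 0.0618, 0.2554]
orientation: [[0.259, 0.455, 0.852], [0.083, -0.889, 0.449], [0.962, -0.046, -0.268]]
ft_force: [-0.3, 1.1, -0.0]
opening: 0.0001
```

```bash
python3 - <<'E'
from h import *
o=ctrl.get_obs();print(o['q'],o['tcp_pos'],np.round(o['orientation'],3),o['ft_force'])
E
```

```text
[-23.64413281 -11.69406611 147.15269802 107.64766066  52.24909431
 -43.34509309] [0.57408152 0.06183395 0.25537198] [[ 0.259  0.455  0.852]
 [ 0.083 -0.889  0.449]
 [ 0.962 -0.046 -0.268]] [-0.26337823  1.06287377 -0.04230212]
```

Call:
play_rows:
  steps:
    - [0,[-29,-1,12],[0,0,0]]
    - [0,[-29,-1,12],[0,0,0]]
    - [0,[-29,-1,12],[0,0,0]]
    - [0,[-29,-1,12],[0,0,0]]
    - [0,[-29,-1,12],[0,0,0]]
    - [0,[0,0,0],[0,8,0]]
    - [0,[0,0,0],[0,8,0]]
    - [0,[0,0,0],[0,0,0]]

```text
clock: 4.35
tcp_pos: [0.5947, 0.0812, 0.0996]
orientation: [[0.023, 0.467, 0.884], [-0.047, -0.883, 0.467], [0.999, -0.052, 0.001]]
ft_force: [-1.1, -0.0, 0.0]
opening: 0.0
```

```bash
python3 - <<'E'
from h import *
o=ctrl.get_obs();print(o['q'],o['tcp_pos'],np.round(o['orientation'],3),o['ft_force'])
grab('scene','scene1');grab('top','top1')
E
```

```text
[-20.58614691  36.13287222 144.17080548 131.55556012  90.28437208
 -87.25188875] [0.59466823 0.08117411 0.09963629] [[ 0.023  0.467  0.884]
 [-0.047 -0.883  0.467]
 [ 0.999 -0.052  0.001]] [-1.13434428 -0.01781978  0.02911195]
```

View pics/top1.png

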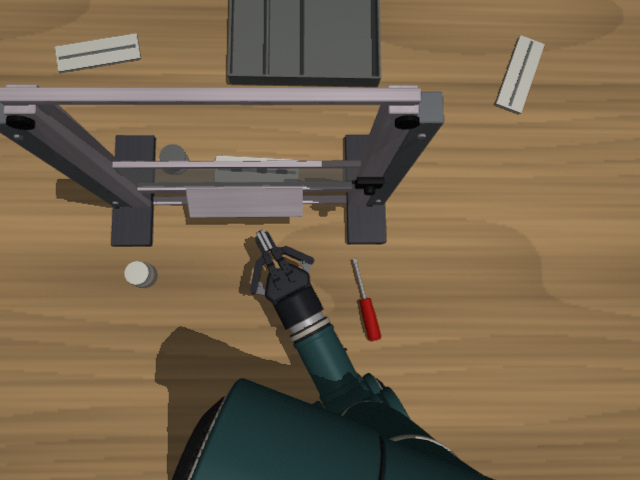

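Call:
play_rows:
  steps:
    - [0,[-15,1,0],[0,0,0]]
    - [0,[-14,1,0],[0,0,0]]
    - [0,[-8,0,0],[0,0,0]]
    - [0,[0,0,0],[0,0,0]]

```text
clock: 4.95
tcp_pos: [0.5969, 0.0794, 0.0705]
orientation: [[0.008, 0.464, 0.886], [-0.04, -0.885, 0.464], [0.999, -0.039, 0.012]]
ft_force: [0.2, -0.3, -0.6]
opening: -0.0002
```

```bash
python3 - <<'E'
from h import *
o=ctrl.get_obs();print(o['q'],o['tcp_pos'],np.round(o['orientation'],3),o['ft_force'])
d=np.load('pics/scene1.npy');p=cv2.imread('pics/scene1.png')
cv2.imwrite('pics/s1c.png',cv2.resize(p[150:450,200:600],None,fx=2,fy=2))
E
```

```text
[-20.5895965   42.25359127 142.15995859 131.63319759  93.62172544
 -91.06004286] [0.59690694 0.07941402 0.07051468] [[ 0.008  0.464  0.886]
 [-0.04  -0.885  0.464]
 [ 0.999 -0.039  0.012]] [ 0.1508444  -0.28425123 -0.55437954]
```

View pics/s1c.png

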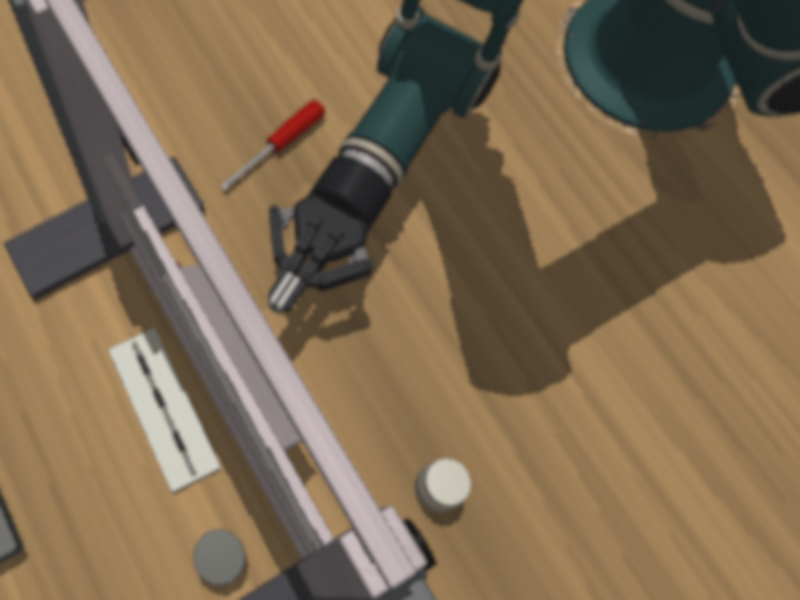

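The scene view shows the fingers shut, in front of the lip (tip at crop (280,300)). The wrist is clear of the screwdriver and the jar. I go a little lower, then in under the lip.

Call:
play_rows:
  steps:
    - [0,[-9,0,0],[0,0,0]]
    - [0,[0,0,0],[0,0,0]]
    - [0,[0,0,0],[0,0,0]]

```text
clock: 5.32
tcp_pos: [0.5957, 0.0799, 0.0589]
orientation: [[0.012, 0.463, 0.886], [-0.042, -0.885, 0.463], [0.999, -0.043, 0.009]]
ft_force: [-0.1, -0.0, -0.4]
opening: -0.0003
```

Call:
play_rows:
  steps:
    - [0,[0,0,15],[0,0,0]]
    - [0,[0,0,15],[0,0,0]]
    - [0,[0,0,10],[0,0,0]]
    - [0,[0,0,0],[0,0,0]]

```text
clock: 5.82
tcp_pos: [0.632, 0.0994, 0.0599]
orientation: [[0.01, 0.465, 0.885], [-0.041, -0.885, 0.465], [0.999, -0.041, 0.011]]
ft_force: [0.3, 0.9, 0.5]
opening: -0.0002
```

Call:
play_rows:
  steps:
    - [0,[0,0,14],[0,0,0]]
    - [0,[0,0,0],[0,0,0]]
    - [0,[0,0,0],[0,0,0]]

```text
clock: 6.2
tcp_pos: [0.6436, 0.1049, 0.0595]
orientation: [[0.011, 0.463, 0.886], [-0.042, -0.885, 0.463], [0.999, -0.042, 0.009]]
ft_force: [1.2, 0.5, 0.3]
opening: -0.0001
```

Call:
play_rows:
  steps:
    - [0,[6,0,0],[0,0,0]]
    - [0,[6,0,0],[0,0,0]]
    - [0,[6,0,0],[0,0,0]]
    - [0,[6,0,0],[0,0,0]]
    - [0,[6,0,0],[0,0,0]]
    - [0,[6,0,0],[0,0,0]]

```text
clock: 6.95
tcp_pos: [0.6437, 0.1037, 0.0956]
orientation: [[0.012, 0.464, 0.886], [-0.041, -0.885, 0.464], [0.999, -0.042, 0.009]]
ft_force: [1.0, 1.3, -2.3]
opening: 0.0004
```

```bash
python3 - <<'E'
from h import *
o=ctrl.get_obs();print(o['q'],o['tcp_pos'],np.round(o['orientation'],3),o['ft_force'])
p,d=grab('top','top2')
for u in(200,290):print(u,[(v,np.round(1000*w('top',d,u,v)).astype(int).tolist()) for v in range(206,222)])
E
```

```text
[-13.92082433  37.48378805 139.52578629 138.41639267  88.25880329
 -85.59780984] [0.64372926 0.10374433 0.09559424] [[ 0.012  0.464  0.886]
 [-0.041 -0.885  0.464]
 [ 0.999 -0.042  0.009]] [ 0.96839969  1.29444633 -2.34374482]
200 [(206, [635, 180, 124]), (207, [634, 180, 123]), (208, [633, 180, 120]), (209, [631, 180, 119]), (210, [630, 181, 116]), (211, [628, 180, 118]), (212, [626, 180, 118]), (213, [625, 181, 113]), (214, [624, 181, 111]), (215, [622, 182, 110]), (216, [644, 202, -1]), (217, [642, 202, -1]), (218, [639, 201, 2]), (219, [638, 202, -3]), (220, [636, 202, -1]), (221, [634, 202, 0])]
290 [(206, [637, 25, 122]), (207, [635, 25, 122]), (208, [634, 25, 119]), (209, [632, 25, 122]), (210, [631, 25, 117]), (211, [630, 25, 113]), (212, [628, 25, 114]), (213, [626, 25, 113]), (214, [625, 25, 109]), (215, [647, 26, 0]), (216, [645, 26, -1]), (217, [643, 26, 1]), (218, [641, 26, -2]), (219, [639, 26, -1]), (220, [637, 26, -3]), (221, [635, 26, -3])]
```

Call:
play_rows:
  steps:
    - [0,[8,0,0],[0,0,0]]
    - [0,[9,0,0],[0,0,0]]
    - [0,[9,0,0],[0,0,0]]
    - [0,[9,0,0],[0,0,0]]
    - [0,[9,0,0],[0,0,0]]
    - [0,[9,0,0],[0,0,0]]
    - [0,[6,0,0],[0,0,0]]
    - [0,[4,0,0],[0,0,0]]

```text
clock: 8.0
tcp_pos: [0.6448, 0.1006, 0.159]
orientation: [[0.011, 0.463, 0.886], [-0.041, -0.885, 0.463], [0.999, -0.042, 0.01]]
ft_force: [0.1, 2.3, -2.6]
opening: 0.0002
```

Call:
play_rows:
  steps:
    - [0,[6,0,0],[0,0,0]]
    - [0,[7,0,0],[0,0,0]]
    - [0,[7,0,0],[0,0,0]]
    - [0,[6,0,0],[0,0,0]]
    - [0,[4,0,0],[0,0,0]]
    - [0,[3,0,0],[0,0,0]]
    - [0,[0,0,0],[0,0,0]]

```text
clock: 8.88
tcp_pos: [0.6455, 0.099, 0.1922]
orientation: [[0.01, 0.462, 0.887], [-0.042, -0.886, 0.462], [0.999, -0.042, 0.011]]
ft_force: [-0.7, 0.2, -0.9]
opening: -0.0
```

```bash
cat > m.py <<'E'
from h import *
import sys
o=ctrl.get_obs();print(np.round(o['q'],1),o['tcp_pos'],o['ft_force'])
p,d=grab('top',sys.argv[1])
P=np.array([[w('top',d,u,v) for u in range(100,400)] for v in range(150,250)])
# lip slope: points with x .625-.66, y .02-.06 & .15-.19 ; 45deg: z-x const
x,y,z=P[...,0],P[...,1],P[...,2]
for a,b in((.02,.06),(.15,.19)):
    m=(x>.628)&(x<.66)&(y>a)&(y<b)&(z>.09)&(abs(z-x+.513-float(sys.argv[2]))<.02)
    k=np.median((z-x)[m]);print('slope offset',k,m.sum(),'underside~',k-(.1005-.630)+.0906)
m=(x>.64)&(x<.66)&(y>-.1)&(y<-.08)&(z>.231)&(z<.24);print('body top',np.median(z[m]),m.sum())
m=(x>.648)&(x<.66)&(y>-.0775)&(y<-.070)&(z>.21)&(z<.23);print('pointer top',np.median(z[m]),m.sum())
E
python3 m.py top3 .1
```

```text
[-14.6  20.6 142.7 136.8  78.3 -76.2] [0.6454566  0.09898389 0.19220284] [-0.67302619  0.16302657 -0.88010438]Traceback (most recent call last):
  File "m.py", line 5, in <module>
    P=np.array([[w('top',d,u,v) for u in range(100,400)] for v in range(150,250)])
                 ~^^^^^^^^^^^^^
  File "h.py", line 6, in w
    c=ctrl.calibration(n); z=float(d[v,u]) if z is None else z
ValueError: time passes only in moves, steps and waits
```

```bash
sed -i 's/^def w/from functools import lru_cache\ncal=lru_cache(None)(ctrl.calibration)\ndef w/; s/c=ctrl.calibration(n)/c=cal(n)/' h.py; python3 m.py top4 .1; python3 - <<'E'
import cv2
p=cv2.imread('pics/top4.png');cv2.imwrite('pics/c4.png',cv2.resize(p[150:270,170:400],None,fx=3.4,fy=3.4,interpolation=cv2.INTER_CUBIC))
E
```

```text
[-14.6  20.6 142.7 136.8  78.3 -76.3] [0.64553984 0.09889388 0.19215216] [ 0.33122529  0.39332971 -0.18657721]
slope offset -0.4184700620845945 654 underside~ 0.2016299379154055
slope offset -0.41683773910075855 668 underside~ 0.20326226089924143
body top 0.23475807077044702 104
pointer top 0.22238704392505682 14
```

View pics/c4.png

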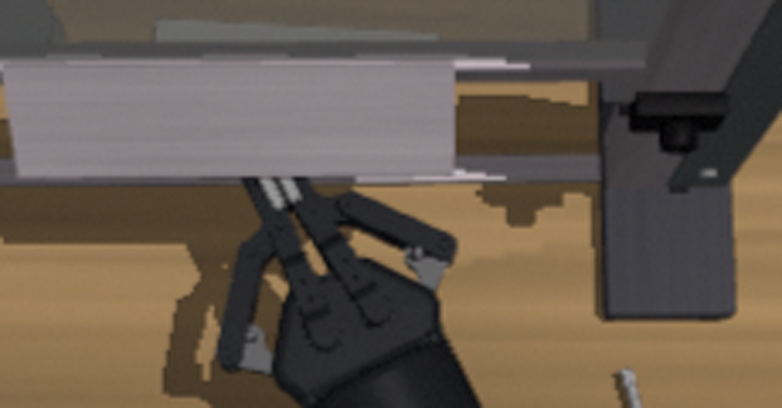

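The lip is lifted to about 0.2025 (finger-based 0.203). One cross-check of the absolute height using the window's top edge, then the last 16 mm.

```bash
python3 - <<'E'
from h import *
for f in('top0','top4'):
    d=np.load(f'pics/{f}.npy')
    print(f,[(v,)+tuple(np.round(1000*np.median([w('top',d,u,v) for u in range(235,255)],axis=0)).astype(int)[[0,2]]) for v in range(125,190,2)])
d=np.load('pics/top4.npy')
for u in(190,290,298):print(u,[(v,)+tuple(np.round(1000*w('top',d,u,v)).astype(int)) for v in range(196,206)])
E
```

```text
top0 [(125, np.int64(832), np.int64(-1)), (127, np.int64(828), np.int64(-1)), (129, np.int64(824), np.int64(-1)), (131, np.int64(819), np.int64(0)), (133, np.int64(815), np.int64(-1)), (135, np.int64(811), np.int64(0)), (137, np.int64(806), np.int64(0)), (139, np.int64(803), np.int64(-1)), (141, np.int64(798), np.int64(-1)), (143, np.int64(794), np.int64(-1)), (145, np.int64(790), np.int64(0)), (147, np.int64(786), np.int64(-1)), (149, np.int64(782), np.int64(-1)), (151, np.int64(777), np.int64(0)), (153, np.int64(773), np.int64(-2)), (155, np.int64(769), np.int64(-1)), (157, np.int64(762), np.int64(8)), (159, np.int64(758), np.int64(8)), (161, np.int64(680), np.int64(238)), (163, np.int64(677), np.int64(238)), (165, np.int64(674), np.int64(238)), (167, np.int64(671), np.int64(236)), (169, np.int64(674), np.int64(217)), (171, np.int64(674), np.int64(206)), (173, np.int64(674), np.int64(195)), (175, np.int64(673), np.int64(185)), (177, np.int64(674), np.int64(172)), (179, np.int64(673), np.int64(161)), (181, np.int64(673), np.int64(149)), (183, np.int64(673), np.int64(137)), (185, np.
[... 2159 characters left out ...]
, np.int64(671), np.int64(26), np.int64(8)), (203, np.int64(669), np.int64(26), np.int64(7)), (204, np.int64(668), np.int64(26), np.int64(2)), (205, np.int64(667), np.int64(26), np.int64(0))]
298 [(196, np.int64(631), np.int64(11), np.int64(216)), (197, np.int64(631), np.int64(11), np.int64(212)), (198, np.int64(629), np.int64(11), np.int64(211)), (199, np.int64(628), np.int64(11), np.int64(209)), (200, np.int64(627), np.int64(11), np.int64(209)), (201, np.int64(626), np.int64(11), np.int64(206)), (202, np.int64(671), np.int64(10), np.int64(9)), (203, np.int64(670), np.int64(10), np.int64(5)), (204, np.int64(670), np.int64(10), np.int64(-2)), (205, np.int64(667), np.int64(10), np.int64(-2))]
```

Call:
play_rows:
  steps:
    - [0,[4,0,0],[0,0,0]]
    - [0,[4,0,0],[0,0,0]]
    - [0,[3,0,0],[0,0,0]]
    - [0,[2,0,0],[0,0,0]]
    - [0,[1,0,0],[0,0,0]]
    - [0,[0,0,0],[0,0,0]]

```text
clock: 9.72
tcp_pos: [0.6453, 0.0987, 0.2057]
orientation: [[0.011, 0.463, 0.886], [-0.042, -0.885, 0.463], [0.999, -0.042, 0.01]]
ft_force: [2.0, -0.0, -2.0]
opening: -0.0001
```

```bash
python3 m.py top5 .113
```

```text
[-14.6  18.2 142.9 136.3  76.7 -74.7] [0.64529813 0.09873281 0.20566363] [ 1.96376393 -0.04152985 -1.98041832]
slope offset -0.4051490138995826 685 underside~ 0.2149509861004174
slope offset -0.4031927586932897 696 underside~ 0.2169072413067103
body top 0.23465218612373606 105
pointer top 0.22188531023021418 15
```

Call:
play_rows:
  steps:
    - [0,[1.5,0,0],[0,0,0]]
    - [0,[1.5,0,0],[0,0,0]]
    - [0,[0.5,0,0],[0,0,0]]
    - [0,[0,0,0],[0,0,0]]
    - [0,[0,0,0],[0,0,0]]

```text
clock: 10.4
tcp_pos: [0.6453, 0.0987, 0.2089]
orientation: [[0.011, 0.463, 0.886], [-0.042, -0.885, 0.463], [0.999, -0.042, 0.01]]
ft_force: [1.2, 0.9, -1.8]
opening: 0.0001
```

```bash
python3 m.py top6 .117; python3 - <<'E'
from h import *
d=np.load('pics/top6.npy')
T=[w('top',d,u,v) for u in range(220,265) for v in range(125,145)]
print('top bar',np.median([t[2] for t in T if t[2]>.355 and .671<t[0]<.681]))
E
```

```text
[-14.6  17.6 143.  136.2  76.3 -74.3] [0.64526428 0.09871302 0.20894503] [ 1.17515315  0.8562262  -1.79106923]
slope offset -0.4018928307310867 684 underside~ 0.21820716926891326
slope offset -0.40002954952930464 698 underside~ 0.22007045047069534
body top 0.23450217869327772 103
pointer top 0.22273170348048366 15
top bar 0.3687836293265919
```

All estimates now put the underside at 0.219–0.220, against 0.2195 for the mark. I lower the fingers and draw back.

Call:
play_rows:
  steps:
    - [0,[-3,0,0],[0,0,0]]
    - [0,[-8,0,0],[0,0,0]]
    - [0,[-12,0,0],[0,0,0]]
    - [0,[-5,0,0],[0,0,0]]
    - [0,[0,0,-10],[0,0,0]]
    - [0,[0,0,-15],[0,0,0]]
    - [0,[-5,0,-15],[0,0,0]]
    - [0,[-10,0,-15],[0,0,0]]

```text
clock: 11.45
tcp_pos: [0.5951, 0.0743, 0.1656]
orientation: [[0.01, 0.463, 0.887], [-0.041, -0.886, 0.463], [0.999, -0.041, 0.01]]
ft_force: [-0.1, 0.5, 1.5]
opening: 0.0005
```

Call:
play_rows:
  steps:
    - [0,[-10,0,-15],[0,0,0]]
    - [0,[-10,0,-15],[0,0,0]]
    - [0,[0,0,0],[0,0,0]]
    - [0,[0,0,0],[0,0,0]]

```text
clock: 11.95
tcp_pos: [0.5749, 0.0594, 0.1426]
orientation: [[0.01, 0.466, 0.885], [-0.043, -0.884, 0.466], [0.999, -0.043, 0.011]]
ft_force: [-0.9, -0.0, -0.1]
opening: -0.0002
```

```bash
python3 m.py top7 .12; python3 - <<'E'
from h import *
d=np.load('pics/top7.npy')
T=[w('top',d,u,v) for u in range(220,265) for v in range(125,145)]
print('top bar',np.median([t[2] for t in T if t[2]>.355 and .671<t[0]<.681]))
E
```

```text
[-26.   28.2 147.3 126.2  88.  -83.9] [0.57493963 0.05942005 0.1426163 ] [-0.88119676 -0.04912249 -0.13794356]
slope offset -0.4020203417747172 690 underside~ 0.2180796582252828
slope offset -0.40004328250921306 705 underside~ 0.22005671749078692
body top 0.23462757589201444 103
pointer top 0.22234839587122696 16
top bar 0.36873259539736125
```

View pics/top7.png

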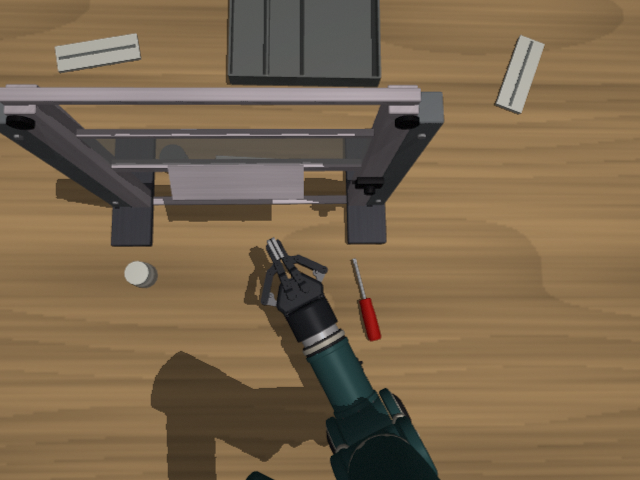

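The sash stayed put (same readings), and the jar and screwdriver have not moved: (140,273), (365,300). Joint 3 sits at its limit, so I lower the hand a little to relax it, then sign off.

Call:
play_rows:
  steps:
    - [0,[-10,0,3],[0,0,0]]
    - [0,[-10,0,3],[0,0,0]]
    - [0,[0,0,0],[0,0,0]]
    - [0,[0,0,0],[0,0,0]]

```text
clock: 12.5
tcp_pos: [0.5802, 0.0638, 0.1225]
orientation: [[0.01, 0.467, 0.884], [-0.043, -0.883, 0.467], [0.999, -0.043, 0.011]]
ft_force: [-0.2, 0.7, -0.2]
opening: -0.0001
```

```bash
python3 m.py top8 .12; python3 -c "
from h import *
print(ctrl.get_obs()['joint_vel'],ctrl.sign_off())"
```

```text
[-24.8  32.3 146.  127.3  89.6 -86.2] [0.58015336 0.06378143 0.12252857] [-0.20397633  0.69495336 -0.1566981 ]
slope offset -0.4018539131882615 686 underside~ 0.21824608681173846
slope offset -0.40001228954210216 704 underside~ 0.22008771045789782
body top 0.23465987052002257 104
pointer top 0.223011412046349 15
the job is handed in; nothing more can be done
[-0.25150174 -0.48963064  0.05315261 -0.08869088  0.00896957 -0.05326418] None
```

I pushed the window up from beneath its lip with the shut fingertips until the lip's underside was level with the marker. I then drew the hand back about 70 mm and handed the job in at about 12.6 s.

- **Height:** My last checks put the underside at about 219 mm. The lip slope reads 218.2 mm on one side and 220.1 mm on the other, and the window's top edge suggests 218.8 mm. The finger contact, measured before I drew back, suggested 219.9 mm. I took the mark as 219.5 mm.
- **How sure the mark is:** I worked out that 219.5 mm from the clamp body, whose top reads 234.6 mm and which is 30 mm high. The pointer's top reads about 222–223 mm, so the tip's height is inferred rather than measured directly. Expect an error of a couple of millimetres.
- **Afterwards:** The window did not move when I let go. The jar and screwdriver look unmoved in the last top view. The breadboard and spool behind the guard are partly hidden there, so I did not check them separately, but the arm never went near them.
- **Limits:** Forces read only 2–3 N during the push. On the way out, joint 3 came right up to its limit (147.3° against 147.31°), so I lowered the hand slightly to bring it to 146.0° before handing in.

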